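# Fit the D-shaft into the gearbox gear and wind it to the stop

## Task

Take the stub shaft with the yellow collar out of the wooden rack, lower it into the gear's hub on the green gearbox, feel for the angle at which its D-shaped shank goes through, and push it fully home without forcing it, before the gear has been turned. Then use the shaft to turn the gear clockwise (seen from above) to its stop, and let go, leaving the shaft home and upright. Leave the other shafts and everything else on the bench where they are.

Things in the scene. Friction and masses are not known exactly. Their poses are not given: they have to be found in the camera images.
- shaft: Steel stub shaft with the YELLOW collar, 0.36 to 0.62 kg. Origin: on its axis, at the collar's underside; z up its axis. The collar is 50 mm across and 6 mm thick. The flat of the D-shaped shank below faces the shaft's +x. It starts upright in one of the rack's holes, hung by its collar, turned up to 1.2 rad either way from the rack's x axis.
- shaft_head (a point): Middle of the shaft's dark hexagonal head, 26 mm above the shaft's origin. The head is 27 mm across flats and reaches from 6 to 46 mm above the origin. Its pairs of flats face the shaft's y axis and the directions 60 degrees either side of it. A yellow line on the head's top and a white spot on the collar point to the side of the shank's flat (+x).
- shaft_foot (a point): Foot of the shaft, on its axis, 60 mm below its origin. The D shank runs from here up to the collar: 30 mm in diameter with one flat, 8 mm from the axis, along its whole length, facing the shaft's +x. The foot's round back edge is chamfered 2 mm over 3 mm (0.7 mm at the flat's corners); the flat runs square to the end.
- gearbox: Green housing fixed to the bench, 150 x 150 x 45 mm, origin at the centre of its underside, z up. On it lies a steel gear, 110 mm across, 24 mm thick, with a hub 56 mm across whose top is 82 mm above the bench. About 0.25 N m of friction hold the gear: a light rub (under about 12 N) does not turn it. It starts 0.35 to 1.45 rad short of its stop; its angle is NOT measured.
- bore (a point): Top of the hub, on the gear's axis; axes as the gearbox, it does not turn with the gear. From here down: a cone, 40 mm to 32 mm wide, 4 mm deep; 8 mm of round 32 mm bore; then, 12 mm below this point, the D bore, 24 mm long: the shank's shape with 1 mm of play, taking it only within about 0.1 rad; then free. Home: the collar rests on the hub, here. A yellow patch marks the flat's side.
- stop_pin (a point): Top of the 10 mm steel pin on the housing, 74 mm above the bench, that stops the red lug on the gear's rim when the gear turns clockwise seen from above. A fitted shaft that drives the gear against the stop has its +x along the gearbox's +x, give or take 0.06 rad (it leads the gear by the play); at the start the bore's flat faces 0.45 to 1.55 rad anticlockwise of that.
- rack: Wooden block fixed to the bench, 80 x 260 x 72 mm, origin at the centre of its underside. Three upright 33 mm through holes: at its centre and 85 mm either way along its y axis. Each holds one shaft, the collar on the block's top, 72 mm above the bench.
- spare_red: Spare shaft with a RED collar and a plain round shank, otherwise the same size, origin as for the shaft; stands in another hole of the rack. Leave it.
- spare_blue: Spare shaft with a BLUE collar and a plain round shank, same size; stands in another hole of the rack. Leave it.
- wrench: Steel wrench lying on the bench. Leave it.
- screwdriver: Screwdriver with a red handle lying on the bench. Leave it.
- bearing: Steel bearing ring, 72 mm across, 18 mm high, on the bench. Leave it.
- pinion: Dark pinion gear, 56 mm across and 60 mm high, on the bench. Leave it.
- grease_jar: White jar with a red cap, 70 mm across, 85 mm high, on the bench. Leave it.
There are look-alikes about, which are no part of the job. What is shaped like the shaft but turquoise is not meant.

How it is judged:
By the outcome, as a careful person would: the job done as asked, in the order asked, and still so for the second after the job is handed in, with the robot touching nothing.
It also fails if it takes over 67 s, if anything falls off the work surface, if the arm or the gripper's body presses on something with over 40 N, if the wrist force passes 120 N, or if a joint passes its speed limit or range.

## Robot

A 6-joint arm with a two-finger parallel gripper is mounted at the origin on the work surface. World frame = base frame: x ahead of the robot, y to its left, z up, the work surface at z = 0. Lengths are in mm, angles in degrees, forces in N, time in s.
With the tool pointing down it reaches from about 250 to 775 mm from the base axis. Payload 8.9 kg.
Tool frame: the origin (TCP) lies midway between the tips of the shut fingers; the grasp point (between the pads) lies 19 mm behind it (bot.grasp_offset is the z of the grasp point in the tool frame, in mm); z points along the fingers, y is the line along which they close (so a half turn about z gives the same grasp; the last joint's range is limited). The gripper opens to 85 mm and grips with 20 to 120 N. Pads are 22 mm wide; open, the fingers measure 114 mm over their backs; the gripper's body (76 mm by 85 mm) begins 54 mm behind the grasp point. The pads swing forward as they close: fully open they stand 13 mm farther back than shut.
Start: joints at [60.029, 16.656, -8.789, 64.555, 0, 82.019], TCP at [196.579, 486.807, 231.305] pointing down, gripper open.
Joint ranges: [-144.48, 144.48], [-52.06, 99.96], [-74.48, 78.29], [-112.23, 115.85], [-86.99, 84.42], [-180, 180]. Speed limits (degrees/s): [127.2, 127.2, 159.86, 180, 180, 180].

## Interface

Orientations are given as a 3x3 rotation matrix whose columns are the frame's x, y, z axes.
In Python, from cell import bot gives the robot as it stands. Calls block until the motion is done:
- bot.move_to(position, orientation): joint-space move of the TCP to a pose.
- bot.move_l(position, frame=None, rate=150, threshold=None): straight line of the TCP; frame=None keeps the orientation; rate is the mean speed in mm/s. With threshold (N) it stops when the force on the tool has changed by that much, and returns True; else False.
- bot.move_j(angles): joint-space move.
- bot.command_gripper(opening, effort=None): opening from 0.0 (shut) to 1.0 (fully open); effort is the grip in N (None keeps the last); returns when the fingers have stopped.
- bot.wait(seconds).
- bot.solve_ik(position, orientation): joint angles nearest the present ones, or None.
- bot.state(): the state.
- bot.capture(name): name is "scene" or "top" or "wrist"; returns a dict with "pixels" (384x512x3 uint8, red, green, blue), "z_map" (384x512 float32, mm along the optical axis (not along the pixel's ray), 0 where there is no reading), "intrinsics" (3x3 intrinsics, pixels), "R" (3x3) and "t" (3): a world point X has camera coordinates R X + t. Camera axes: x right, y down, z forward; pixel columns grow to the right and rows downward; lengths in mm; the calibration is good to about 2 mm. A picture is of the moment at which its call begins.
A pose or a line that the arm cannot do raises bot.PlanningError and nothing moves.
- bot.finish_job(): hands the job in; it is judged then, once.
Trained networks look in a picture, given as the dict that the camera call returned (one of the last four; its "shot" number tells which), for a name from the list of things; names that differ only in an ending like _2 or _b are one class to them, and where a whole thing is asked for, a point or a joint stands for the part that bears it (a point fixed in the world has none). Each returns a list of dicts, best first, with "score" (0 to 1); they miss things now and then, are a little off and sometimes report something else, mostly with a low value. They report only what shows in the picture. A call takes as long as a camera call. They do not tell look-alikes from the thing itself.
- bot.search_frame(name, picture): "location" ([row, column] in pixels, amid what is visible of it).
- bot.trace(name, picture): "pixels" (384x512 bool, what is visible of it) and "location" ([row, column] in pixels, amid what is visible of it).
The state is a dict: "t": time; "joints": joint angles; "qd": joint speeds; "effort": joint torques, N m; "tool_pos": TCP position; "tcp_rot": TCP orientation; "force": force on the tool from outside, world axes, zero at the start; "torque": the same for the moment, N m; "width": opening from 0.0 (shut) to 1.0 (fully open); "finger_force": force on a finger pad.
Only numpy, scipy, OpenCV 4.12 (cv2) and the standard library are available. Lean on these libraries where they do the work, as an engineer would, in place of code of your own. Each camera call takes 0.05 s, during which the arm holds its last target. There are 200 camera calls.

## Working session

There is one attempt and no reset: what is moved stays moved. The work goes in short steps, each a Python script; the robot and the scene stay as the last script left them, time stands still between calls to the robot, and variables do not carry over. Pictures are saved under pics/ and viewed, at most 10 in all, crops included, and the job is handed in when it is done.

```bash
ls; mkdir -p pics; cat > h.py <<'E'
import numpy as np, cv2
from cell import bot
def world(c,mask=None):
    z=c["z_map"].astype(float);K=np.array(c["intrinsics"]);R=np.array(c["R"]);t=np.array(c["t"])
    v,u=np.mgrid[0:z.shape[0],0:z.shape[1]]
    P=np.stack([(u-K[0,2])/K[0,0]*z,(v-K[1,2])/K[1,1]*z,z],-1)
    W=(P-t)@R
    W[z<=0]=np.nan
    return W
def proj(c,X):
    K=np.array(c["intrinsics"]);p=K@(np.array(c["R"])@np.array(X,float)+np.array(c["t"]));return p[:2]/p[2]
def save(n,img,s=1.5):
    cv2.imwrite("pics/"+n+".png",cv2.resize(img[...,::-1],None,fx=s,fy=s,interpolation=cv2.INTER_CUBIC))
E
python3 - <<'E'
from h import *
c=bot.capture("top"); W=world(c); np.savez("top.npz",**{k:np.array(v) for k,v in c.items()})
save("top",c["pixels"])
for n in ["shaft","rack","gearbox","stop_pin","shaft_head","spare_red","spare_blue"]:
    for d in bot.search_frame(n,c)[:3]:
        r,k=map(int,d["location"]); print(n,round(d["score"],2),(r,k),W[r,k].round(0))
s=bot.capture("scene"); save("scene",s["pixels"])
print(bot.state())
E
```

```text
pics
shaft 0.62 (187, 202) [554. 132. 121.]
shaft 0.51 (231, 203) [433. 126. 103.]
rack 0.97 (178, 182) [582. 194.  74.]
gearbox 0.89 (204, 298) [ 518. -146.   31.]
stop_pin 0.82 (206, 296) [ 512. -140.   32.]
shaft_head 0.68 (233, 204) [427. 123. 109.]
shaft_head 0.5 (189, 198) [548. 143. 119.]
spare_red 0.59 (174, 144) [586. 294. 120.]
spare_blue 0.53 (180, 170) [571. 221. 119.]
spare_blue 0.33 (204, 298) [ 518. -146.   31.]
{'t': 0.45, 'joints': array([ 6.00298959e+01,  1.66576638e+01, -8.79117444e+00,  6.45558044e+01,
        7.88716611e-04,  8.20174964e+01]), 'qd': array([-0.11345346, -0.04530498, -0.01670067,  0.00281997, -0.00295223,
        0.13331328]), 'effort': array([-8.79393865e-04, -5.36592185e+01,  3.31375623e+01,  4.16497423e-03,
       -1.29347950e-04, -7.72656904e-06]), 'tool_pos': array([196.55205736, 486.78958468, 231.27588875]), 'tcp_rot': array([[-9.27264902e-01,  3.74405929e-01, -5.24026440e-05],
       [ 3.74405932e-01,  9.27264900e-01, -6.33172006e-05],
       [ 2.48847971e-05, -7.83316785e-05, -9.99999997e-01]]), 'force': array([0.28089711, 0.39371188, 0.88069462]), 'torque': array([0.00320042, 0.04236288, 0.04514973]), 'finger_force': 0.0, 'width': 1.0005252146658405}
```

View pics/top.png

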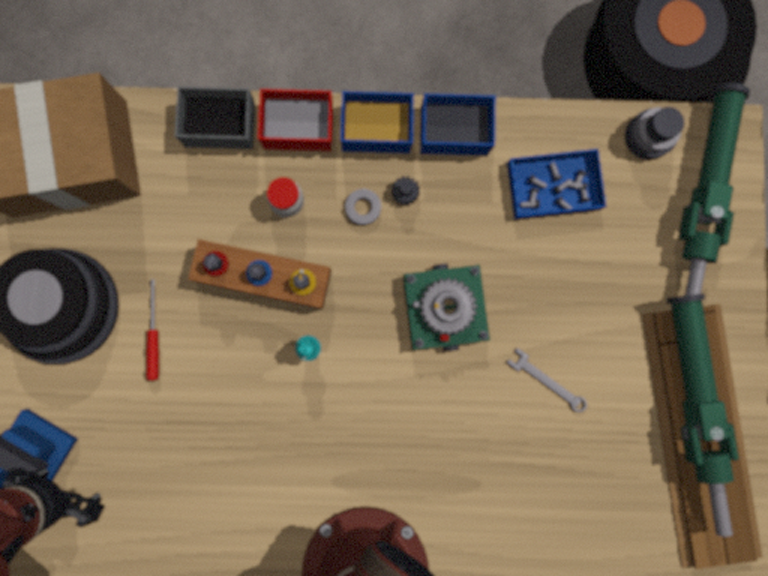

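View pics/scene.png

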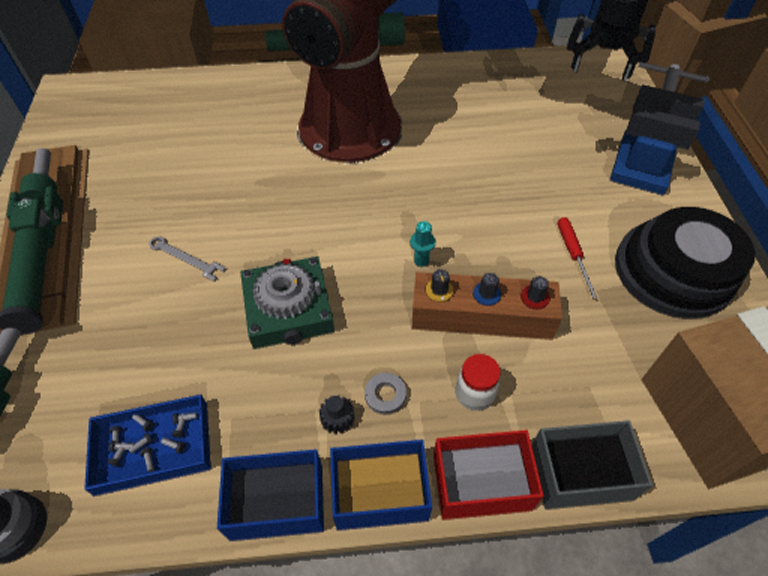

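```bash
cat >> h.py <<'E'
def Rd(a):  # tool down, finger closing axis y at angle a (deg) from world x
    a=np.radians(a); y=np.array([np.cos(a),np.sin(a),0]); z=np.array([0,0,-1.]); return np.stack([np.cross(y,z),y,z],1)
E
python3 - <<'E'
from h import *
for n,p in (("w_shaft",[530,132,330]),("w_gear",[490,-145,330])):
    bot.move_to(p,Rd(90)); bot.wait(.2)
    print(bot.state()["joints"].round(1),bot.state()["t"])
    c=bot.capture("wrist"); np.savez(n+".npz",**{k:np.array(v) for k,v in c.items()}); save(n,c["pixels"])
    print(-np.array(c["R"]).T@np.array(c["t"]),np.array(c["R"])[2])
E
```

```text
[ 6.4 17.3  6.8 79.5  0.   6.3] 2.4583
[451.66980675 133.23066593 472.1545949 ] [ 0.3044416   0.00142745 -0.95252993]
[-24.6  13.2   1.3  78.1   0.  -24.7] 3.7917
[ 412.26964191 -143.46105743  472.2103343 ] [ 0.30464985  0.00172781 -0.95246285]
```

View pics/w_shaft.png

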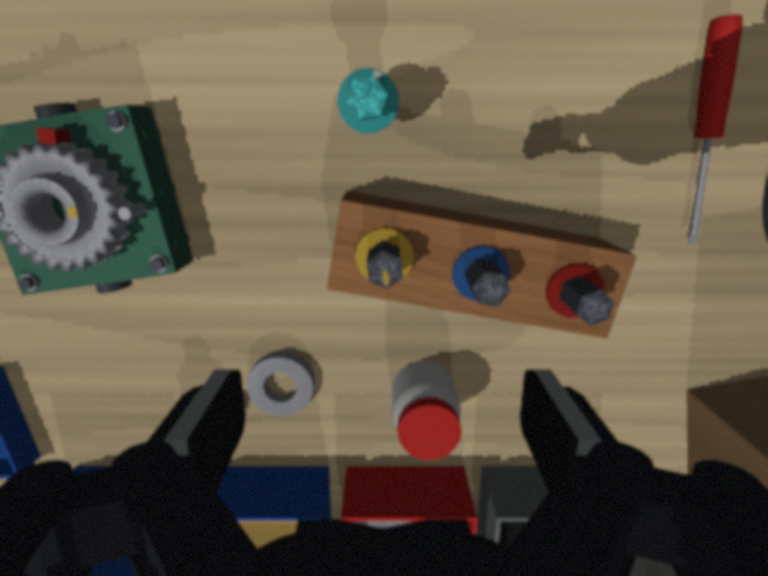

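View pics/w_gear.png

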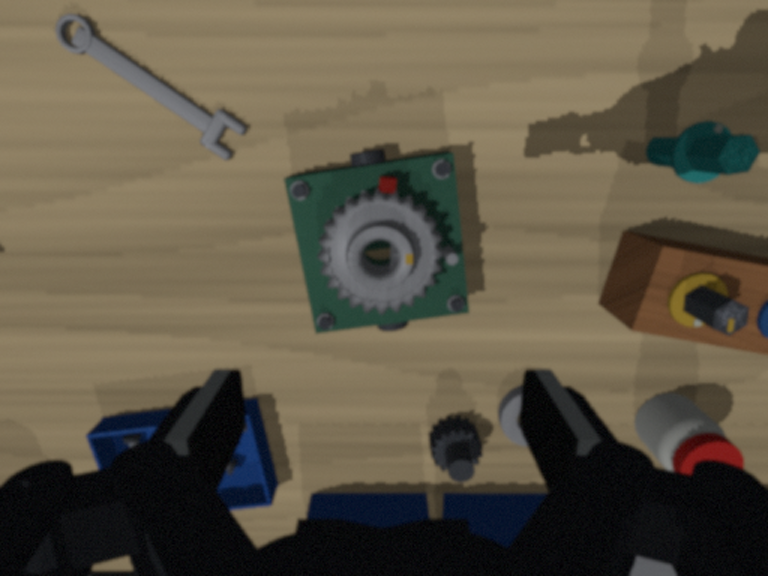

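The wrist view shows the yellow-collared shaft at (384,256) with its line pointing image-down. In the gear view the hub is at (380,252), the yellow patch at (410,258), the red lug at (388,185) and the grey stop pin at (452,258), all in 1.5x pixels.

```bash
cat >> h.py <<'E'
def hsv(c): return cv2.cvtColor(np.asarray(c["pixels"]),cv2.COLOR_RGB2HSV).astype(int)
def yellow(c):
    h=hsv(c); return (h[...,0]>20)&(h[...,0]<34)&(h[...,1]>150)&(h[...,2]>90)
def circ(P):
    A=np.c_[2*P,np.ones(len(P))]; s=np.linalg.lstsq(A,(P**2).sum(1),rcond=None)[0]; return s[:2],np.sqrt(s[2]+s[0]**2+s[1]**2)
def ring(W,c0,zlo,zhi,rmax):
    """outer-circle fit of a level disc near c0"""
    m=(W[...,2]>zlo)&(W[...,2]<zhi)&(np.hypot(W[...,0]-c0[0],W[...,1]-c0[1])<rmax)
    return m
def square_yaw(W,c0,z,tol,r):
    m=ring(W,c0,z-tol,z+tol,r); P=W[m][:,:2].astype(np.float32); (c,s,a)=cv2.minAreaRect(P); return c,s,a
E
python3 - <<'E'
from h import *
ld=lambda n:dict(np.load(n))
c=ld("w_shaft.npz");W=world(c);y=yellow(c)
m=y&ring(W,[554,132],60,90,60); P=W[m]; print("collar",len(P),P.mean(0),np.ptp(P,axis=0)); 
b=cv2.minEnclosingCircle(P[:,:2].astype(np.float32));print(b)
m=y&ring(W,[554,132],105,135,60);P=W[m]; print("line",len(P),P.mean(0))
if len(P)>3: print(cv2.fitLine(P[:,:2].astype(np.float32),2,0,.01,.01).ravel())
m=ring(W,[554,132],108,130,30);P=W[m];print("headtop",len(P),P.mean(0),cv2.minEnclosingCircle(P[:,:2].astype(np.float32)))
print("rack",square_yaw(W,[575,215],72,4,180))
h=hsv(c)
m=ring(W,[554,132],62,90,30)&(h[...,1]<50)&(h[...,2]>130);print("white",m.sum(),W[m].mean(0) if m.any() else 0)
c=ld("w_gear.npz");W=world(c);h=hsv(c)
m=ring(W,[518,-146],77,90,60);P=W[m];print("hub",len(P),P.mean(0),cv2.minEnclosingCircle(P[:,:2].astype(np.float32)))
m=yellow(c)&ring(W,[518,-146],60,95,60);print("patch",m.sum(),W[m].mean(0))
print("box",square_yaw(W,[518,-146],45,4,125))
red=((h[...,0]<8)|(h[...,0]>172))&(h[...,1]>150)&ring(W,[518,-146],40,95,90);print("lug",red.sum(),W[red].mean(0))
print("pin",W[int(258/1.5),int(452/1.5)], W[168:177,297:306,2].round(0))
E
```

```text
collar 345 [546.67289208 126.97636662  77.6706498 ] [42.39053996 46.85591562 20.19974474]
((555.31103515625, 136.18948364257812), 25.365219116210938)
line 13 [558.91123466 134.00578688 117.30960615]
[  0.67301553   0.7396284  558.91125    134.00578   ]
headtop 496 [553.60064741 135.23446683 117.28228479] ((554.420166015625, 135.28207397460938), 15.30059814453125)
rack ((601.7216186523438, 192.1426239013672), (283.9366760253906, 242.8937225341797), 59.91611862182617)
white 0 0
hub 1027 [ 515.09000672 -144.57407795   81.06977983] ((515.7742919921875, -144.904052734375), 28.467527389526367)
patch 12 [ 516.55754317 -119.50829234   82.36312636]
box ((516.35107421875, -144.73477172851562), (150.56021118164062, 150.49545288085938), 8.520919799804688)
lug 120 [ 456.2631955  -138.29186714   65.27343823]
pin [518.00179187 -82.80726568  74.13602723] [[62. 66. 69. 71. 72. 69. 64. 45. 45.]
 [67. 72. 73. 74. 73. 74. 75. 45. 44.]
 [69. 73. 73. 74. 75. 74. 74. 74. 46.]
 [72. 76. 74. 74. 73. 73. 73. 73. 45.]
 [72. 73. 73. 74. 74. 74. 74. 73. 45.]
 [45. 75. 74. 75. 73. 74. 73. 75. 45.]
 [46. 76. 73. 74. 74. 74. 73. 74. 45.]
 [44. 43. 74. 75. 74. 74. 74. 45. 44.]
 [44. 44. 46. 42. 45. 44. 45. 45. 45.]]
```

```bash
python3 - <<'E'
from h import *
bot.move_to([548,135,215],Rd(90)); bot.wait(.3)
c=bot.capture("wrist"); W=world(c); y=yellow(c); h=hsv(c)
np.savez("close.npz",**{k:np.array(v) for k,v in c.items()})
m=ring(W,[554.8,135.7],108,130,25);P=W[m];C=np.array(cv2.minEnclosingCircle(P[:,:2].astype(np.float32))[0]);print("top",C,P.mean(0))
m2=m&y;P=W[m2];print("line",len(P),P.mean(0),cv2.fitLine(P[:,:2].astype(np.float32),2,0,.01,.01).ravel()[:2])
m=y&ring(W,[554.8,135.7],72,84,45);P=W[m];print("collar",cv2.minEnclosingCircle(P[:,:2].astype(np.float32)))
w=ring(W,[554.8,135.7],72,84,30)&(h[...,1]<70)&(h[...,2]>120);print("white",w.sum(),W[w].mean(0) if w.any() else 0)
u,v=map(int,proj(c,[554,136,100])); print(u,v)
save("close",c["pixels"][max(v-80,0):v+80,max(u-100,0):u+100],4)
E
```

```text
top [554.59539795 135.31881714] [553.28020397 135.2224622  117.23417912]
line 37 [560.51894652 135.82922809 118.16676003] [0.8592492  0.51155734]
collar ((554.311279296875, 135.42791748046875), 24.806272506713867)
white 0 0
255 189
```

View pics/close.png

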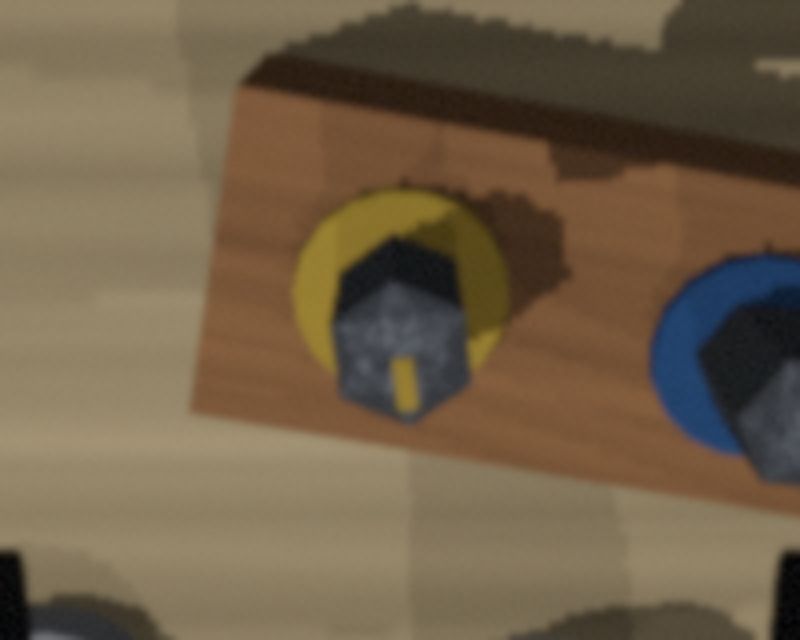

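The close crop shows the head's yellow line running from (402,350) to (406,412), which puts the shaft yaw at about +5°. Next I grasp it.

```bash
cat >> h.py <<'E'
def st(l=""):
    s=bot.state(); print(l,"t",round(s["t"],1),"p",s["tool_pos"].round(1),"F",s["force"].round(1),"T",s["torque"].round(2),"w",round(s["width"],3),"ff",round(s["finger_force"],1),"j6",round(s["joints"][5])); return s
E
python3 - <<'E'
from h import *
bot.command_gripper(0.75,effort=60)
R=Rd(95); bot.move_to([554.4,135.4,150],R)
print(bot.move_l([554.4,135.4,82.5],rate=80,threshold=8)); st("down")
bot.command_gripper(0.0,effort=70); st("grip")
print(bot.move_l([554.4,135.4,92],rate=40)); st("lift")
bot.move_l([554.4,135.4,205],rate=150); bot.wait(.2); s=st("up")
c=bot.capture("wrist"); np.savez("held.npz",**{k:np.array(v) for k,v in c.items()});save("held",c["pixels"])
E
```

```text
False
down t 7.1 p [554.8 135.5  83. ] F [-0.1 -0.2  0.1] T [-0.01 -0.03 -0.01] w 0.753 ff 0.0 j6 1
grip t 7.5 p [554.7 135.3  83.1] F [-1.4 -1.5  5.7] T [-0.18  0.2  -0.01] w 0.304 ff 69.7 j6 1
False
lift t 7.9 p [554.2 135.4  91.9] F [ 0.7 -0.6 -5.4] T [ 0.   -0.03 -0.02] w 0.31 ff 69.2 j6 1
up t 9.0 p [553.9 135.3 204. ] F [ 0.5 -0.4 -5.8] T [-0.    0.01  0.02] w 0.306 ff 69.4 j6 1
```

View pics/held.png

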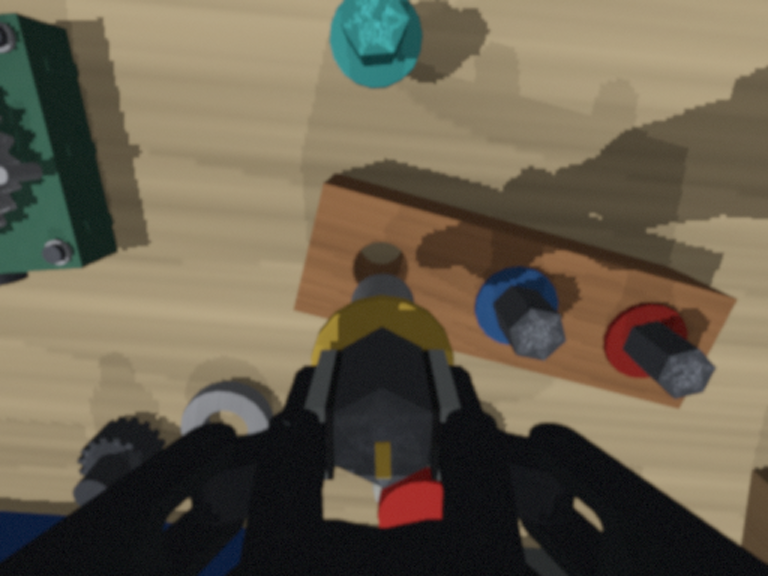

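The shaft is held level, with the hex flats between the pads. Now to the hub.

```bash
python3 - <<'E'
from h import *
B=[516,-144.8]
bot.move_to([*B,180],Rd(177)); bot.wait(.2); st("over")
print(bot.move_l([*B,144],rate=50,threshold=5)); st("in round bore")
print(bot.move_l([*B,132],rate=20,threshold=5)); st("at D")
E
```

```text
over t 10.9 p [ 516.1 -144.4  180. ] F [-1.3  1.4 -5.9] T [ 0.   -0.    0.02] w 0.306 ff 69.3 j6 -110
False
in round bore t 11.8 p [ 516.  -144.8  144.2] F [-0.1  0.1 -6. ] T [-0.02  0.01 -0.07] w 0.305 ff 69.4 j6 -110
False
at D t 12.6 p [ 515.9 -145.   131.9] F [-0.2 -3.7 -8.2] T [-0.93 -0.07  0.04] w 0.305 ff 69.5 j6 -110
```

```bash
python3 - <<'E'
from h import *
x,y=516.,-145.3
bot.move_l([x,y,132],rate=20); bot.wait(.1); s=st("nudge")
for z in (122,112,102,95):
    hit=bot.move_l([x,y,z],rate=30,threshold=8); s=st(f"{z} {hit}")
    if hit: break
    x+=np.clip(s["force"][0]*.1,-.4,.4); y+=np.clip(s["force"][1]*.1,-.4,.4)
E
```

```text
nudge t 12.9 p [ 515.9 -145.2  132. ] F [-0.5 -2.4 -7.7] T [-0.48  0.11  0.02] w 0.304 ff 69.4 j6 -111
122 False t 13.4 p [ 515.8 -145.3  121.7] F [ 0.4 -1.5 -6.5] T [-0.5   0.02  0.06] w 0.304 ff 69.4 j6 -111
112 False t 13.9 p [ 515.8 -145.4  111.7] F [ 0.3 -1.9 -6.7] T [-0.38  0.1  -0.02] w 0.305 ff 69.5 j6 -111
102 False t 14.4 p [ 515.9 -145.5  101.8] F [ 0.2 -0.5 -6.8] T [-0.09  0.04 -0.03] w 0.304 ff 69.6 j6 -111
95 False t 14.7 p [ 515.9 -145.6   94.8] F [ 0.3  0.1 -5.6] T [0.1  0.04 0.03] w 0.305 ff 69.6 j6 -111
```

```bash
python3 - <<'E'
from h import *
x,y=515.9,-145.6
print(bot.move_l([x,y,88],rate=15,threshold=8)); s=st("home")
z=s["tool_pos"][2]
for a in list(range(172,106,-6)):
    bot.move_l([x,y,z],frame=Rd(a),rate=60) ; s=st(a)
    f=s["force"]; x+=np.clip(f[0]*.05,-.3,.3); y+=np.clip(f[1]*.05,-.3,.3)
    if abs(s["torque"][2])>1.2 or np.abs(f).max()>25: break
E
```

```text
True
home t 15.0 p [ 516.3 -145.8   93.1] F [-0.9 -0.2  7.5] T [0.11 0.19 0.06] w 0.302 ff 70.8 j6 -111
172 t 15.3 p [ 516.3 -146.2   93.4] F [-0.4 -3.8 -4.3] T [-0.83 -0.11  0.06] w 0.31 ff 69.7 j6 -106
166 t 15.5 p [ 516.  -146.8   93.3] F [-0.5 -5.  -3.6] T [-1.31  0.25  0.07] w 0.307 ff 69.9 j6 -100
160 t 15.8 p [ 516.  -146.9   93.2] F [-1.1 -5.3 -2.6] T [-1.24  0.18  0.05] w 0.305 ff 70.0 j6 -94
154 t 16.1 p [ 515.9 -146.9   93.2] F [-0.9 -4.1 -2.3] T [-1.19  0.32  0.05] w 0.306 ff 70.0 j6 -88
148 t 16.3 p [ 515.7 -146.8   93.2] F [-2.  -4.5 -0.4] T [-1.16  0.43 -0.01] w 0.304 ff 70.2 j6 -82
142 t 16.6 p [ 515.6 -146.8   93.2] F [-2.5 -3.8 -0.6] T [-0.91  0.54  0.03] w 0.307 ff 70.2 j6 -76
136 t 16.8 p [ 515.5 -146.8   93.1] F [-2.9 -3.   0.9] T [-0.56  0.6   0.01] w 0.307 ff 70.4 j6 -70
130 t 17.1 p [ 515.4 -146.8   93.1] F [-2.8 -1.   1.6] T [-0.29  0.55 -0.03] w 0.309 ff 70.5 j6 -64
124 t 17.4 p [ 515.2 -146.7   93.1] F [-2.3  0.9  2.1] T [ 0.15  0.53 -0.01] w 0.308 ff 70.6 j6 -58
118 t 17.6 p [ 515.1 -146.6   93.1] F [-2.9  3.9  3.3] T [ 0.48  0.53 -0.1 ] w 0.305 ff 70.6 j6 -52
112 t 17.9 p [ 515.1 -146.5   93.1] F [-2.3  2.3  3.6] T [ 0.7   0.38 -0.07] w 0.308 ff 70.7 j6 -46
```

```bash
python3 - <<'E'
from h import *
for n in ("scene","wrist","top"):
    c=bot.capture(n); u,v=map(int,proj(c,[500,-145,80])); print(n,u,v)
    r=(110,150) if n=="wrist" else (45,60)
    im=c["pixels"][max(v-r[0],0):v+r[0],max(u-r[1],0):u+r[1]]
    im=cv2.resize(im,(400,290),interpolation=cv2.INTER_CUBIC); 
    A=im if n=="scene" else np.hstack([A,im]) if n=="wrist" else A
    h=hsv(c);W=world(c); red=((h[...,0]<8)|(h[...,0]>172))&(h[...,1]>150)&ring(W,[516,-145],40,95,75);print("lug",red.sum(),W[red].mean(0))
save("turned",A,1)
E
```

```text
scene 188 183
lug 27 [489.60915096 -92.5057908   62.9695311 ]
wrist 266 214
lug 652 [484.70676686 -93.67687984  65.05746094]
top 299 209
lug 16 [487.64915369 -90.78334248  69.76729138]
```

View pics/turned.png

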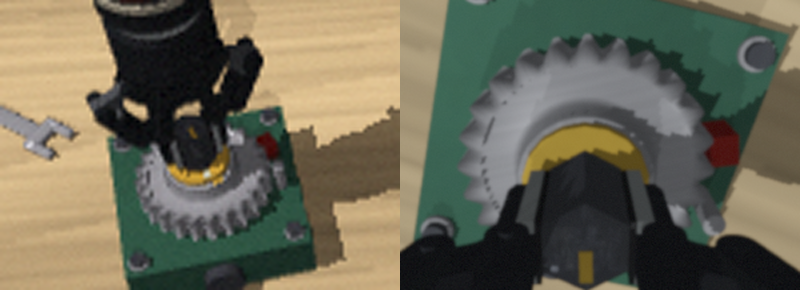

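The gear is turning with the shaft: the lug has moved from 174° to 120° and is close to the pin. I continue in small steps until the stop is felt.

```bash
python3 - <<'E'
from h import *
x,y,z=515.4,-146.2,93.1
for k,a in enumerate(np.arange(109,90,-1.5)):
    bot.move_l([x,y,z],frame=Rd(a),rate=40); s=st(a)
    f=s["force"]
    if abs(s["torque"][2])>.8 or np.hypot(f[0],f[1])>20: break
bot.wait(.2); s=st("end"); R=s["tcp_rot"]; print("shaft yaw",np.degrees(np.arctan2(R[1,1],R[0,1]))-90)
E
```

```text
109.0 t 18.3 p [ 515.1 -146.4   93.1] F [-4.6  0.8  4. ] T [ 0.25  0.95 -0.03] w 0.309 ff 70.9 j6 -43
107.5 t 18.5 p [ 515.1 -146.4   93.1] F [-5.1  1.5  4.9] T [0.26 1.01 0.02] w 0.302 ff 71.0 j6 -41
106.0 t 18.8 p [ 515.  -146.3   93.1] F [-5.1  0.6  5.5] T [0.31 1.01 0.  ] w 0.304 ff 71.0 j6 -40
104.5 t 19.0 p [ 515.  -146.3   93.1] F [-4.9  1.6  5.7] T [0.28 1.02 0.04] w 0.305 ff 71.0 j6 -38
103.0 t 19.3 p [ 515.  -146.3   93.1] F [-4.2  2.   4.5] T [0.34 0.99 0.03] w 0.303 ff 71.0 j6 -37
101.5 t 19.5 p [ 515.  -146.2   93.1] F [-4.7  1.2  6.8] T [0.4  0.99 0.05] w 0.309 ff 71.0 j6 -35
100.0 t 19.8 p [ 515.  -146.2   93.1] F [-5.4  1.7  5.1] T [0.37 1.03 0.03] w 0.309 ff 71.0 j6 -34
98.5 t 20.0 p [ 515.  -146.2   93.1] F [-4.7  1.8  5.8] T [ 0.47  1.   -0.02] w 0.304 ff 71.1 j6 -32
97.0 t 20.3 p [ 515.  -146.1   93.1] F [-4.   2.5  6.2] T [0.45 1.02 0.06] w 0.301 ff 71.1 j6 -31
95.5 t 20.5 p [ 515.  -146.1   93.1] F [-4.8  2.5  5.5] T [0.46 1.06 0.1 ] w 0.307 ff 71.1 j6 -29
94.0 t 20.8 p [ 514.9 -146.    93.1] F [-5.1  1.8  6.6] T [0.53 1.06 0.06] w 0.302 ff 71.1 j6 -28
92.5 t 21.0 p [ 514.9 -146.    93.1] F [-4.5  2.2  7. ] T [0.62 1.04 0.06] w 0.304 ff 71.1 j6 -26
91.0 t 21.3 p [ 514.9 -146.    93.1] F [-4.5  2.6  5.6] T [0.55 1.02 0.1 ] w 0.306 ff 71.1 j6 -25
end t 21.5 p [ 514.9 -146.    93.1] F [-6.   2.9  5.6] T [0.61 1.05 0.03] w 0.301 ff 71.1 j6 -25
shaft yaw 1.137774635153832
```

```bash
python3 - <<'E'
from h import *
c=bot.capture("wrist"); h=hsv(c);W=world(c)
red=((h[...,0]<8)|(h[...,0]>172))&(h[...,1]>150)&ring(W,[516,-145],40,95,75);p=W[red].mean(0);print("lug",red.sum(),p,np.degrees(np.arctan2(p[1]+145,p[0]-516)))
m=yellow(c)&ring(W,[516,-145],118,140,40);P=W[m];print("line",len(P),P.mean(0),cv2.fitLine(P[:,:2].astype(np.float32),2,0,.01,.01).ravel()[:2])
save("end",c["pixels"][100:384,130:430],2)
E
```

```text
lug 622 [504.66134794 -85.92399384  64.98464595] 100.86483883715665
line 194 [ 520.58919145 -144.88716182  128.47256268] [0.99860317 0.05283629]
```

View pics/end.png

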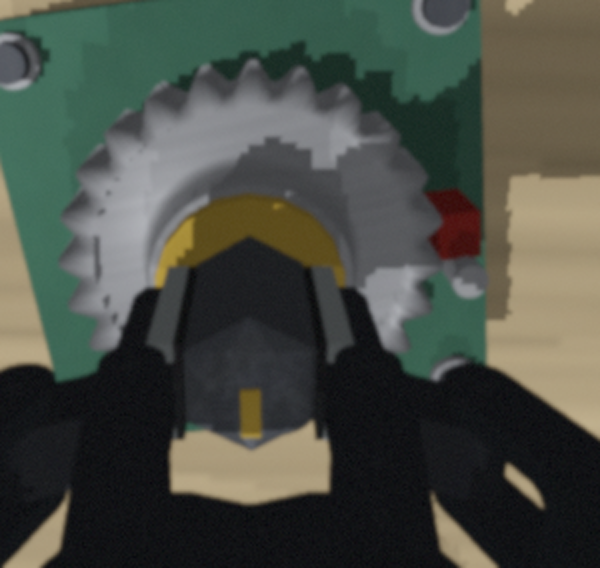

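```bash
cat >> h.py <<'E'
def look():
    c=bot.capture("wrist"); h=hsv(c);W=world(c)
    red=((h[...,0]<8)|(h[...,0]>172))&(h[...,1]>150)&ring(W,[516,-145],40,95,75);p=W[red].mean(0)
    m=yellow(c)&ring(W,[516,-145],118,140,40);d=cv2.fitLine(W[m][:,:2].astype(np.float32),2,0,.01,.01).ravel()
    R=bot.state()["tcp_rot"]
    print("lug",red.sum(),np.degrees(np.arctan2(p[1]+145,p[0]-516)).round(2),"line",np.degrees(np.arctan(d[1]/d[0])).round(2),"tool",np.degrees(np.arctan2(R[1,1],R[0,1])).round(2)-90,"eff6",bot.state()["effort"][5]); return c
E
python3 - <<'E'
from h import *
x,y,z=515.2,-146,93.1
look()
for a in (89,87,85,83):
    bot.move_l([x,y,z],frame=Rd(a),rate=40); bot.wait(.1); s=st(a); look()
    if abs(s["torque"][2])>.8: break
E
```

```text
lug 629 100.9 line 1.11 tool 1.1400000000000006 eff6 0.021406879532150924
89 t 21.9 p [ 514.9 -145.9   93.1] F [-5.   2.3  5.5] T [0.52 1.05 0.49] w 0.303 ff 71.7 j6 -23
lug 635 100.7 line -0.13 tool -0.8299999999999983 eff6 0.45061527751386166
87 t 22.3 p [ 514.8 -145.8   93.1] F [-4.9  1.7  6.1] T [0.43 1.09 1.07] w 0.303 ff 73.1 j6 -21
lug 639 100.6 line -1.77 tool -2.780000000000001 eff6 1.0165442526340485
```

The stop is felt clearly: torque rises to 1.07 N m while the lug stays put. Now I unload, release and retreat.

```bash
python3 - <<'E'
from h import *
bot.move_l([514.7,-145.6,93.1],frame=Rd(90.5),rate=30); bot.wait(.1); s=st("unload")
bot.command_gripper(0.7); st("open")
p=bot.state()["tool_pos"]
print(bot.move_l([p[0],p[1],165],rate=80,threshold=15))
bot.move_to([490,-145,330],Rd(90)); bot.wait(.3); st("up")
c=bot.capture("wrist");W=world(c);h=hsv(c)
np.savez("fin.npz",**{k:np.array(v) for k,v in c.items()})
red=((h[...,0]<8)|(h[...,0]>172))&(h[...,1]>150)&ring(W,[516,-145],40,95,75);p=W[red].mean(0);print("lug",p,np.degrees(np.arctan2(p[1]+145,p[0]-516)))
m=ring(W,[516,-145],122,136,40);P=W[m];print("headtop",P.mean(0),cv2.minEnclosingCircle(P[:,:2].astype(np.float32)))
L=W[m&yellow(c)];print("line",len(L),L.mean(0))
m=yellow(c)&ring(W,[516,-145],80,96,40);P=W[m];print("collar",np.median(P[:,2]),cv2.minEnclosingCircle(P[:,:2].astype(np.float32)))
save("fin",c["pixels"][70:250,160:360],4*.75)
E
```

```text
unload t 22.7 p [ 514.9 -145.8   93.1] F [-3.1 -0.2  2.6] T [-0.1   0.44  0.4 ] w 0.304 ff 71.1 j6 -24
open t 23.1 p [ 514.9 -145.6   93.1] F [ 0.   0.5 -0.5] T [ 0.    0.01 -0.05] w 0.702 ff 0.0 j6 -24
False
up t 25.2 p [ 489.7 -144.8  329. ] F [-0.4 -0.1 -0. ] T [0.02 0.05 0.01] w 0.696 ff 0.0 j6 -25
lug [506.01248268 -85.06316396  66.03158608] 99.46050352241484
headtop [ 514.22512992 -144.9434022   127.47639319] ((514.7125244140625, -144.8111572265625), 15.419538497924805)
line 17 [ 521.7823176  -144.68133766  128.37652802]
collar 87.67492775219424 ((514.11572265625, -144.7024688720703), 23.703428268432617)
```

View pics/fin.png

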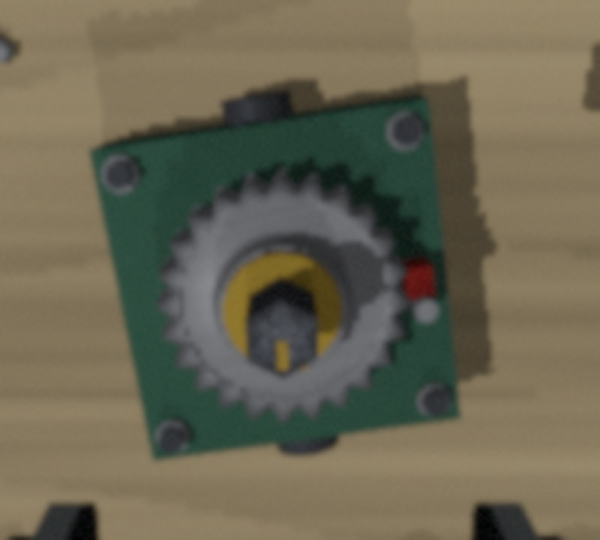

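```bash
python3 - <<'E'
from h import *
bot.move_to([508,-130,235],Rd(90)); bot.wait(.3)
c=bot.capture("wrist");W=world(c);h=hsv(c)
m=ring(W,[515,-145],122,136,25);P=W[m][:,:2].astype(np.float32);print("head",cv2.minEnclosingCircle(P))
best=[(np.ptp(P@[np.cos(t),np.sin(t)]),np.degrees(t)) for t in np.radians(np.arange(60,121,1.))]
e=[(sum(np.percentile(P@[np.cos(t+k),np.sin(t+k)],99)-np.percentile(P@[np.cos(t+k),np.sin(t+k)],1) for k in (0,np.pi/3,-np.pi/3)),np.degrees(t)-90) for t in np.radians(np.arange(61,120,1.))]
print("hex yaw",sorted(e)[:4])
L=W[m&yellow(c)][:,:2].astype(np.float32);d=cv2.fitLine(L,2,0,.01,.01).ravel();print("line",len(L),np.degrees(np.arctan(d[1]/d[0])),L.mean(0))
print("box",square_yaw(W,[516,-145],45,4,112))
u,v=map(int,proj(c,[516,-120,80]));save("fin2",c["pixels"][max(v-85,0):v+85,max(u-110,0):u+110],3.5); st()
E
```

```text
head ((514.621337890625, -145.039306640625), 15.389643669128418)
hex yaw [(np.float64(79.53719059792047), np.float64(3.0)), (np.float64(79.55979657491838), np.float64(4.0)), (np.float64(79.57742089207949), np.float64(2.0)), (np.float64(79.61703896166597), np.float64(5.0))]
line 28 1.6556578 [ 521.8262  -144.58562]
box ((516.5774536132812, -144.86590576171875), (151.0087432861328, 150.44528198242188), 8.480316162109375)
 t 26.1 p [ 508.5 -130.4  236.1] F [-0.6  0.7  0.2] T [-0.    0.06 -0.  ] w 0.702 ff 0.0 j6 -22
```

View pics/fin2.png

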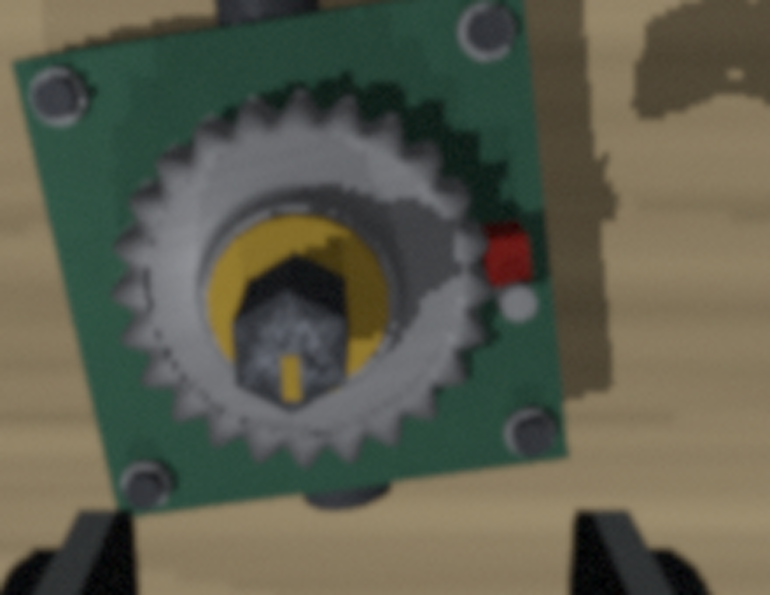

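The lug at (508,255) rests against the pin at (518,302), and the collar sits flat on the hub with the shaft upright. The hand is clear.

```bash
python3 -c "
from cell import bot
print(bot.finish_job())"
```

```text
the job is handed in; nothing more can be done
None
```

I fitted the yellow-collared shaft fully home in the hub without forcing it, used it to turn the gear clockwise until the lug met the stop pin, then let go with it upright and handed in at about 26 s; its mark sits roughly 5–7° clockwise of the gearbox's x axis, a bit more than the stated 0.06 rad (3.4°), which I put down to play in the D bore.

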